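# Top up the tea carton dispenser and hold its tray out to serve

### The arm

A 7-joint arm with a two-finger parallel gripper is mounted at the origin on a cart in front of the work surface, level with it; the furniture and walls round the work are solid. World frame = base frame: x ahead of the robot, y to its left, z up, the work surface at z = 0. Lengths are in m, angles in degrees, forces in N, time in s.
With the tool pointing down it reaches from about 0.425 to 0.875 m from the base axis. Payload 4.7 kg.
Tool frame: the origin (TCP) lies between the finger pads; the fingertips stand env.tip_reach ahead of it and the grasp point (between the pads) lies 2 mm behind it (env.tip_reach is the distance from the TCP to the fingertips, in m); z points along the fingers, y is the line along which they close (so a half turn about z gives the same grasp; the last joint's range is limited). The gripper opens to 87 mm and grips with 3 to 60 N. Pads are 19 mm wide; open, the fingers measure 117 mm over their backs; the gripper's body (75 mm by 190 mm) begins 51 mm behind the grasp point.
Start: joints at [75.751, 18.392, -4.016, 83.108, 1.295, 78.541, -3.26], TCP at [0.169, -0.628, 0.24] pointing down, gripper open.
Joint ranges: [-163.93, 163.93], [-17.29, 119.83], [-79.2, 71.16], [3.27, 140.29], [-89.18, 269.18], [5.43, 117.66], [-154.24, 154.24]. Speed limits (degrees/s): [147.25, 147.25, 180, 180, 180, 180, 180].

### API

Orientations are given as [roll, pitch, yaw] about the fixed x, y, z axes, in that order (R = Rz(yaw) Ry(pitch) Rx(roll)).
In Python, from cell import env, imaging, ticket gives the robot as it stands (env), with the cameras (imaging) and the job (ticket).
- The arm moves only by the shell command python3 steer.py [FORCE], which reads ROWS from standard input. ROWS is a JSON list of rows, 1 to 8 of them, each of 5 numbers: dx, dy, dz in m, then a turn about the tool's z in degrees, then the finger opening in m; each row is the pose to reach, as a shift and turn from the pose commanded when the command began, along the tool's axes at that moment; what a row does not reach only later rows make up. A row lasts 1/12 s, in which the tool goes at most 0.0417 m and 7.16 degrees, less where a joint would pass 70% of its speed; a pose out of reach is approached as far as the arm can. The fingers move at their own pace and stop on an object; FORCE is the grip in N (left out, the last holds). Time passes only in rows, so rows that do not move let the fingers close. It prints the time, the measured TCP pose, the force, the opening and the grip force at its end. Input that does not fit is refused with a message, and nothing moves.
- env.get_obs(): the state, without advancing time (a new reading comes with each control period).
- imaging.read_camera(name): name is "scene" or "top" or "wrist"; returns a dict with "color" (384x512x3 uint8, blue, green, red), "fx", "fy", "cx", "cy" (pixels), "world_from_camera" (4x4, takes a point from camera to world coordinates). Camera axes: x right, y down, z forward; pixel columns grow to the right and rows downward; lengths in m; the calibration is good to about 2 mm. A picture is of the moment at which its call begins. There is no depth.
- ticket.sign_off(): hands the job in; it is judged then, once.
The state is a dict: "time_s": time; "qpos": joint angles; "joint_velocities": joint speeds; "effort": joint torques, N m; "tool_pos": TCP position; "tool_rot": TCP orientation; "force": force on the tool from outside, world axes, zero at the start; "wrist_torque": the same for the moment, N m; "grip_width": finger opening in m; "grasp_force": force on a finger pad.
Only numpy, scipy, OpenCV 4.12 (cv2) and the standard library are available. Lean on these libraries where they do the work, as an engineer would, in place of code of your own. Each camera call takes 0.05 s, during which the arm holds its last target. There are 200 camera calls.

### The job

Top up the tea dispenser: lay the two loose tea cartons, one after the other, squarely on top of the carton in the dispenser's well, setting each down rather than dropping it, while the tray stays home. Then pull the spring-return tray out by its handle until its pointers meet the black line on the base plate, so that the bottom carton is served clear of the housing with the other two still stacked above the well. The spring would take the tray back, so finish while still holding the handle with the tray at the line; leave the egg timer, the salt shaker, the teaspoon and the cups where they are.

Things in the scene. Friction and masses are not known exactly. Their poses are not given: they have to be found in the camera images.
- dispenser: White tea carton dispenser on an aluminium base plate, fixed. Origin at worktop level below the axis of its carton column; its -x is the front (handle side, roughly towards the robot), z up. Base plate 130 mm wide (y), x = -120 to +106 mm, top at z = 7 mm. White housing 118 mm wide, x = -34 to +105 mm; behind x = +34 mm a closed cover at z = 89 mm, below the top of the well.
- well (a point): On the column's axis, 12 mm above the worktop, where the bottom carton's underside rests on the tray; axes as the dispenser. Cartons lie here with their 54 mm side along x, 89 mm side along y. The second carton's underside comes 68 mm above this point, the third one's 136 mm; both sink by up to 2 mm with the tray out, then resting on the tray's deck.
- well_mouth (a point): Middle of the well's mouth, 126 mm above the worktop. Four corner flanges guide the second carton only, from z = 86 to 126 mm, with 3 to 4 mm of play on each side and lips flared outwards up to z = 135 mm. Between the flanges 72 mm stay open in the middle of the front and of the rear for fingers.
- tray (a joint): Travel of the tray in m: 0 = home, growing as it is pulled along the dispenser's -x. The pointers meet the black line at 0.065; end stop at 0.085. A spring pulls it home with about 4 N at 0 and 9 N at the line; friction below the cartons adds some newtons.
- handle (a point): Middle of the tray's grip: a black rubber sleeve, 12 mm thick, 52 mm long, along the dispenser's y, 45 mm above the worktop, 108 mm in front of the column's axis with the tray home. Two 8 mm wire arms, 36 mm to either side, run back from it to the tray: 60 mm free between them and 65 mm behind the sleeve for a finger. Moves with the tray; axes as the dispenser.
- pointer (a point): Front edge of the tray's two pointers (small tabs at either end of its front lip), on the middle line of the tray, 12 mm above the worktop. Moves with the tray.
- mark (a point): Middle of the black line across the base plate, 98 mm in front of the column's axis. Fixed to the dispenser.
- carton_1: Tea carton, 54 x 89 x 68 mm (x, y, z as it lies), about 0.13 kg; origin under its centre, z up. It starts in the tray, below the well.
- carton_2: Loose tea carton, same size and weight, lying on the worktop with its 54 mm side along its x and 89 mm along its y, 68 mm high; origin under its centre. Either loose carton may be loaded first.
- carton_3: Another loose tea carton, the same in all.
- egg_timer: Bystander: round white kitchen timer, 65 mm across, 50 mm high; origin under its centre.
- salt: Bystander: salt shaker, 44 mm across, 90 mm high; origin under its centre.
- teaspoon: Bystander: steel teaspoon, 139 mm long, lying in front of the dispenser; origin under its middle.
- mug_1: Bystander: small cup standing upside down at the back, 58 x 84 x 49 mm; origin under its centre.
- mug_2: Bystander: another such cup, 60 x 87 x 56 mm.

How it is judged (in metres and radians):
On the way, in this order (a step that is already met when the one before it is completed fails the run):
1. a loose carton lies in the well on the bottom carton, let go, with the tray home (value of joint tray below 0.008 m and ((x of carton_2 in the frame of well between -0.007 and 0.007 m and y of carton_2 in the frame of well between -0.007 and 0.007 m and z of carton_2 in the frame of well between 0.063 and 0.072 m and angle between carton_2's own z axis and vertical below 0.07 rad and angle between the x axis of carton_2 and the x axis of dispenser, either way round below 0.15 rad and contact force between each of the fingers, the arm and carton_2 below 0.3 N) or (x of carton_3 in the frame of well between -0.007 and 0.007 m and y of carton_3 in the frame of well between -0.007 and 0.007 m and z of carton_3 in the frame of well between 0.063 and 0.072 m and angle between carton_3's own z axis and vertical below 0.07 rad and angle between the x axis of carton_3 and the x axis of dispenser, either way round below 0.15 rad and contact force between each of the fingers, the arm and carton_3 below 0.3 N))), for 0.2 s.
2. the other loose carton lies squarely on top of it, let go, with the tray home (value of joint tray below 0.008 m and ((x of carton_2 in the frame of well between -0.007 and 0.007 m and y of carton_2 in the frame of well between -0.007 and 0.007 m and z of carton_2 in the frame of well between 0.063 and 0.072 m and angle between each of carton_2, carton_3's own z axis and vertical below 0.07 rad and angle between the x axis of each of carton_2, carton_3 and the x axis of dispenser, either way round below 0.15 rad and x of carton_3 in the frame of well between -0.01 and 0.01 m and y of carton_3 in the frame of well between -0.01 and 0.01 m and z of carton_3 in the frame of well between 0.131 and 0.14 m and contact force between each of the fingers, the arm and carton_2 below 0.3 N and contact force between each of the fingers, the arm and carton_3 below 0.3 N) or (x of carton_3 in the frame of well between -0.007 and 0.007 m and y of carton_3 in the frame of well between -0.007 and 0.007 m and z of carton_3 in the frame of well between 0.063 and 0.072 m and angle between each of carton_3, carton_2's own z axis and vertical below 0.07 rad and angle between the x axis of each of carton_3, carton_2 and the x axis of dispenser, either way round below 0.15 rad and x of carton_2 in the frame of well between -0.01 and 0.01 m and y of carton_2 in the frame of well between -0.01 and 0.01 m and z of carton_2 in the frame of well between 0.131 and 0.14 m and contact force between each of the fingers, the arm and carton_3 below 0.3 N and contact force between each of the fingers, the arm and carton_2 below 0.3 N))), for 0.2 s.
At the end, for the whole second after the job is handed in: Fingers hold the tray (over 3 N) at rest, pointers within 5 mm of the line; carton_1 lies flat in it; the loaded two lie flat, stacked over the well, lower within 7 mm, upper within 10 mm of the axis along either side, square within 0.15 rad, untouched by the robot, as is carton_1 (value of joint tray between 0.06 and 0.07 m and velocity of joint tray between -0.01 and 0.01 m/s and contact force between the fingers and tray above 3 N and ((x of carton_2 in the frame of well between -0.007 and 0.007 m and y of carton_2 in the frame of well between -0.007 and 0.007 m and z of carton_2 in the frame of well between 0.063 and 0.072 m and angle between each of carton_2, carton_3's own z axis and vertical below 0.07 rad and angle between the x axis of each of carton_2, carton_3 and the x axis of dispenser, either way round below 0.15 rad and x of carton_3 in the frame of well between -0.01 and 0.01 m and y of carton_3 in the frame of well between -0.01 and 0.01 m and z of carton_3 in the frame of well between 0.131 and 0.14 m and contact force between each of the fingers, the arm and carton_2 below 0.3 N and contact force between each of the fingers, the arm and carton_3 below 0.3 N) or (x of carton_3 in the frame of well between -0.007 and 0.007 m and y of carton_3 in the frame of well between -0.007 and 0.007 m and z of carton_3 in the frame of well between 0.063 and 0.072 m and angle between each of carton_3, carton_2's own z axis and vertical below 0.07 rad and angle between the x axis of each of carton_3, carton_2 and the x axis of dispenser, either way round below 0.15 rad and x of carton_2 in the frame of well between -0.01 and 0.01 m and y of carton_2 in the frame of well between -0.01 and 0.01 m and z of carton_2 in the frame of well between 0.131 and 0.14 m and contact force between each of the fingers, the arm and carton_3 below 0.3 N and contact force between each of the fingers, the arm and carton_2 below 0.3 N)) and x of carton_1 in the frame of pointer between 0.026 and 0.04 m and y of carton_1 in the frame of pointer between -0.007 and 0.007 m and z of carton_1 in the frame of pointer between -0.004 and 0.004 m and angle between carton_1's own z axis and vertical below 0.07 rad and contact force between each of the fingers, the arm and carton_1 below 0.3 N and linear speed of each of carton_1, carton_2, carton_3 below 0.02 m/s); the arm keeps its last pose, push and grip.
It fails at once if a carton is dropped or thrown: it moves faster than 0.5 m/s with no finger on it ((linear speed of carton_2 above 0.5 m/s and contact force between the fingers and carton_2 below 0.05 N) or (linear speed of carton_3 above 0.5 m/s and contact force between the fingers and carton_3 below 0.05 N)).
It fails at once if the tray is pulled out while a loose carton has yet to be loaded (value of joint tray above 0.015 m and height (world z) of any of carton_2, carton_3 below 0.06 m).
It fails at once if the egg timer, salt shaker, teaspoon or a cup is moved by more than 25 mm (distance of any of egg_timer, salt, teaspoon, mug_1, mug_2 from where it was at the start of the episode above 0.025 m).
It also fails if it takes over 67 s, if anything falls off the work surface, if the arm or the gripper's body presses on something with over 40 N, if the wrist force passes 120 N, or if a joint passes its speed limit or range.

## Working session

There is one attempt and no reset: what is moved stays moved. The work goes in short steps, Python scripts to look and compute and a shell command to move; the robot and the scene stay as the last step left them, time stands still between calls to the robot, and variables do not carry over. Pictures are saved under pics/ and viewed, at most 10 in all, crops included, and the job is handed in when it is done.

```bash
ls; mkdir -p pics; python3 - <<'E'
from cell import env, imaging, ticket
import cv2,numpy as np
o=env.get_obs(); print({k:np.round(v,3) for k,v in o.items()}, env.tip_reach)
for n in ("scene","top"):
    c=imaging.read_camera(n); cv2.imwrite(f"pics/{n}0.png",c["color"]); print(n,c["fx"],c["fy"],c["cx"],c["cy"]); print(np.round(c["world_from_camera"],4))
E
```

```text
cell.py
pics
steer.py
{'time_s': np.float64(0.0), 'qpos': array([75.751, 18.439, -4.016, 83.176,  1.296, 78.541, -3.259]), 'joint_velocities': array([ 0.069,  0.009,  0.013,  0.11 ,  0.06 ,  0.037, -0.058]), 'effort': array([-0.0000e+00, -4.9129e+01, -4.0400e-01, -3.1253e+01, -6.4000e-02,
        4.4000e-02,  0.0000e+00]), 'tool_pos': array([ 0.169, -0.627,  0.238]), 'tool_rot': array([-1.79889e+02,  6.00000e-03,  1.50600e+01]), 'force': array([ 0.185, -0.143,  0.253]), 'wrist_torque': array([ 0.038,  0.055, -0.037]), 'grasp_force': np.float64(0.0), 'grip_width': np.float64(0.087)} 0.017
scene 492.26621948852016 492.26621948852016 254.7065351191366 191.74010527264156
[[-0.6224 -0.5256  0.5799 -0.2471]
 [-0.7826  0.4306 -0.4496  0.5964]
 [-0.0134 -0.7337 -0.6794  1.0762]
 [ 0.      0.      0.      1.    ]]
top 385.23013288670325 385.23013288670325 261.2818932937958 191.99085542260244
[[-0.1316 -0.97    0.2046  0.3935]
 [-0.9913  0.1279 -0.0311 -0.0246]
 [ 0.004  -0.2069 -0.9783  0.9768]
 [ 0.      0.      0.      1.    ]]
```

View pics/scene0.png

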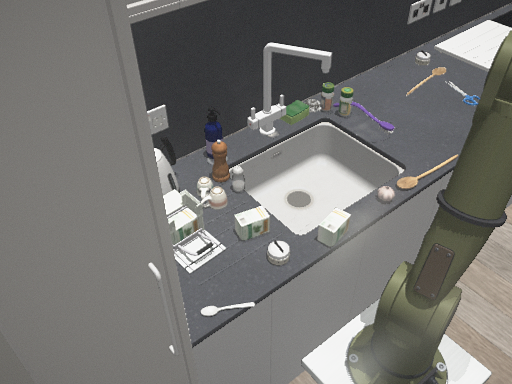

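View pics/top0.png

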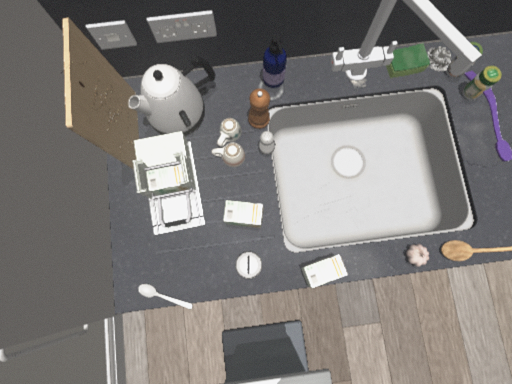

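The scene picture shows the dispenser near (185,225), cartons at (252,222) and (334,227), and the timer at (279,252). In the top picture the dispenser column is near (167,178), the cartons at (243,214) and (326,271), the timer at (248,265), the teaspoon near (165,297), and the cups at (230,130) and (233,153). I'll enlarge the top picture to take corners.

```bash
cat > h.py <<'E'
import numpy as np,cv2
from cell import env, imaging, ticket
def ray(c,uv):
    T=np.array(c["world_from_camera"]); d=T[:3,:3]@np.array([(uv[0]-c["cx"])/c["fx"],(uv[1]-c["cy"])/c["fy"],1.]); return T[:3,3],d
def onz(c,uv,z):
    p,d=ray(c,uv); return p+d*(z-p[2])/d[2]
def tri(cs,uvs):
    A=np.zeros((3,3));b=np.zeros(3)
    for c,uv in zip(cs,uvs):
        p,d=ray(c,uv); d=d/np.linalg.norm(d); M=np.eye(3)-np.outer(d,d); A+=M;b+=M@p
    return np.linalg.solve(A,b)
def proj(c,P):
    T=np.linalg.inv(np.array(c["world_from_camera"])); q=T[:3,:3]@np.array(P)+T[:3,3]; return np.array([c["cx"]+c["fx"]*q[0]/q[2],c["cy"]+c["fy"]*q[1]/q[2]])
def toolR():
    from scipy.spatial.transform import Rotation as R
    o=env.get_obs(); return o["tool_pos"],R.from_euler("xyz",o["tool_rot"],degrees=True).as_matrix()
E
python3 - <<'E'
from h import *
t=cv2.imread("pics/top0.png"); s=cv2.imread("pics/scene0.png")
a=cv2.resize(t[120:300,130:360],None,fx=3.4,fy=3.3,interpolation=cv2.INTER_CUBIC)
a=cv2.resize(t[120:300,130:360],None,fx=3.3,fy=3.3,interpolation=cv2.INTER_CUBIC)
cv2.imwrite("pics/topc.png",a)
c=imaging.read_camera("top"); 
for uv,z in [((167,178),.08),((243,214),.068),((326,271),.068),((248,265),.05)]: print(uv,onz(c,uv,z))
E
```

```text
(167, 178) [0.64449168 0.16632495 0.08      ]
(243, 214) [ 0.5360941  -0.00323064  0.068     ]
(326, 271) [ 0.37882794 -0.17726183  0.068     ]
(248, 265) [4.16518986e-01 3.10131224e-04 5.00000000e-02]
```

View pics/topc.png

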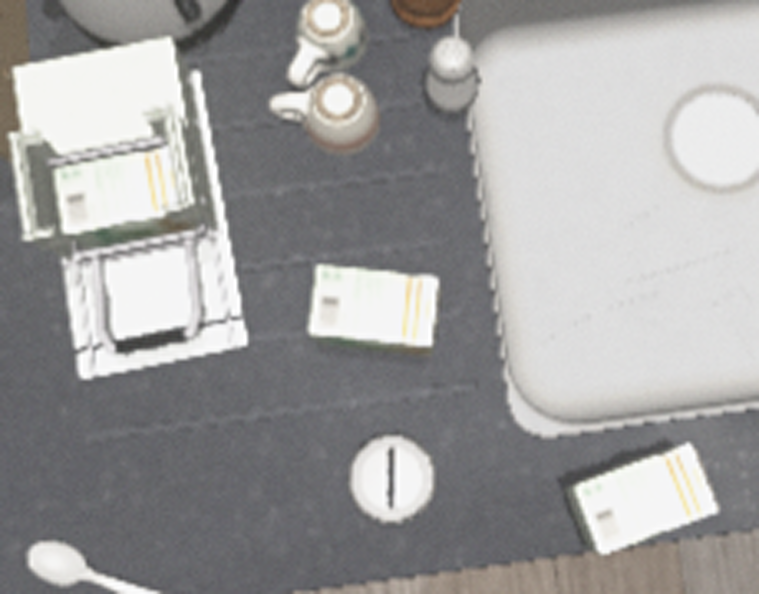

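The enlarged top view shows the corners of the two loose cartons (A in the middle, B lower right) and the dispenser, with its handle bar towards the robot (crop y≈345). I'll get rough positions from these corners, then refine with the wrist camera.

```bash
python3 - <<'E'
from h import *
c=imaging.read_camera("top"); f=lambda p:(p[0]/3.3+130-.35,p[1]/3.3+120-.35)
def rep(n,ps,z):
    P=np.array([onz(c,f(p),z) for p in ps])[:,:2]; 
    print(n,"centre",P.mean(0).round(4),"r",np.hypot(*P.mean(0)).round(3),"sides",[round(float(np.hypot(*(P[i]-P[i-1]))),4) for i in range(len(P))],"ang",[round(float(np.degrees(np.arctan2(*(P[i]-P[i-1])[::-1]))),1) for i in range(len(P))])
rep("A",[(316,265),(438,277),(434,348),(309,335)],.068)
rep("B",[(570,490),(692,445),(718,510),(604,552)],.068)
rep("C1top",[(55,180),(170,152),(190,208),(62,235)],.08)
rep("plate front",[(82,378),(246,345)],.007)
rep("handle",[(105,350),(200,332)],.045)
E
```

```text
A centre [ 0.5399 -0.0038] r 0.54 sides [0.0514, 0.0892, 0.0518, 0.0903] ang [-12.1, -103.2, 169.2, 76.5]
B centre [ 0.3793 -0.1761] r 0.418 sides [0.048, 0.0924, 0.0478, 0.0855] ang [20.7, -77.8, -167.6, 101.9]
C1top centre [0.6441 0.1692] r 0.666 sides [0.0416, 0.0853, 0.0451, 0.0936] ang [2.9, -83.2, -166.4, 94.8]
plate front centre [0.5283 0.1617] r 0.552 sides [0.1265, 0.1265] ang [94.0, -86.0]
handle centre [0.5392 0.1616] r 0.563 sides [0.0705, 0.0705] ang [93.4, -86.6]
```

```bash
python3 - <<'E'
from h import *
# displacement in tool axes to a view pose over B (r~0.45), yaw so tool y is radial
p,R=toolR(); t=np.array([0.41,-0.19,0.25]); print(R.T@(t-p), R.round(2))
E
```

```text
[ 0.34662317 -0.35969701 -0.01074228] [[ 0.97  0.26 -0.  ]
 [ 0.26 -0.97  0.  ]
 [-0.   -0.   -1.  ]]
```

```bash
echo '[[0.23,-0.24,-0.01,-55,0.087],[0.23,-0.24,-0.01,-55,0.087],[0.23,-0.24,-0.01,-55,0.087],[0.23,-0.24,-0.01,-55,0.087],[0.23,-0.24,-0.01,-55,0.087],[0.23,-0.24,-0.01,-55,0.087],[0.23,-0.24,-0.01,-55,0.087],[0.23,-0.24,-0.01,-55,0.087]]' | python3 steer.py 20
python3 - <<'E'
from h import *
p,R=toolR(); t=np.array([0.41,-0.19,0.25]); print(p,env.get_obs()["tool_rot"],env.get_obs()["qpos"],R.T@(t-p))
c=imaging.read_camera("wrist");T=np.array(c["world_from_camera"]);print(R.T@(T[:3,3]-p),(R.T@T[:3,:3]).round(2),c["fx"])
E
```

```text
time_s: 0.87
tool_pos: [0.3291, -0.3341, 0.2496]
tool_rot: [180.0, 0.0, 70.4]
force: [0.3, -0.4, 0.4]
grip_width: 0.0872
grasp_force: 0.0
[ 0.32912537 -0.33410486  0.24958976] [1.79998330e+02 3.00492833e-02 7.03925484e+01] [ 63.60942477  -3.39422631 -20.46706263 106.18293559  -1.18993539
  76.98664257  23.8355509 ] [ 0.16288796  0.02782717 -0.00049486]
[ 0.08301911  0.00028109 -0.14447627] [[ 0.   -0.96 -0.3 ]
 [ 1.   -0.    0.  ]
 [-0.   -0.3   0.96]] 271.3198253741576
```

```bash
echo '[[0.16,0.03,0,-35,0.087],[0.16,0.03,0,-35,0.087],[0.16,0.03,0,-35,0.087],[0.16,0.03,0,-35,0.087],[0.16,0.03,0,-35,0.087],[0.16,0.03,0,-35,0.087]]' | python3 steer.py
python3 - <<'E'
from h import *
import pickle
c=imaging.read_camera("wrist");cv2.imwrite("pics/w1.png",cv2.resize(c["color"],(768,576),interpolation=cv2.INTER_CUBIC));pickle.dump(c,open("w1.pkl","wb"))
print(env.get_obs()["qpos"])
E
```

```text
time_s: 1.42
tool_pos: [0.4124, -0.1939, 0.2497]
tool_rot: [-180.0, 0.0, 105.5]
force: [-0.2, -0.4, 0.3]
grip_width: 0.0871
grasp_force: 0.0
[ 53.67043012  -5.19559962 -29.4872673  107.44589247  -2.56975618
  77.09024496  39.88488549]
```

View pics/w1.png

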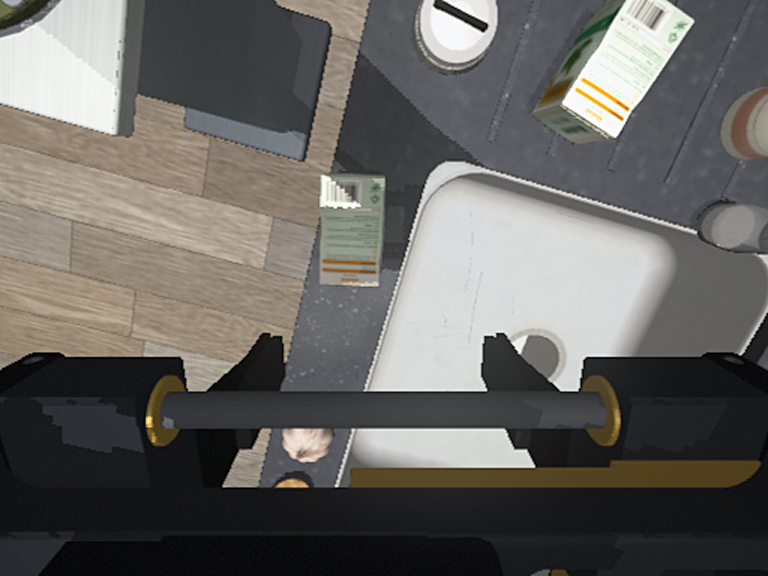

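The wrist view shows carton B's top face, corners about (321,178), (384,176), (381,287), (320,285) at 1.5x scale, parallel to the image and so to the tool. Carton A is at upper right and partly cut off. Next I'll check B's size and height.

```bash
python3 - <<'E'
from h import *
import pickle
c=pickle.load(open("w1.pkl","rb"))
W=[((x+.5)/1.5-.5,(y+.5)/1.5-.5) for x,y in [(321,176),(384.5,175),(382,287),(320,286)]]
P=np.array([onz(c,w,.068) for w in W]); print(P.round(4),P.mean(0)); print([np.hypot(*(P[i]-P[i-1])[:2]).round(4) for i in range(4)],[np.degrees(np.arctan2(*(P[i]-P[i-1])[:2][::-1])).round(1) for i in range(4)])
t=imaging.read_camera("top"); f=lambda p:(p[0]/3.3+130-.35,p[1]/3.3+120-.35)
# same corners: w order: (y+,x-),(y+,x+),(y-,x+),(y-,x-) ; top crop order TL=(y+,x+),TR=(y-,x+),BR=(y-,x-),BL=(y+,x-)
for w,q in zip(W,[(604,552),(570,490),(692,445),(718,510)]): print(tri([c,t],[w,f(q)]).round(4))
g=cv2.resize(c["color"][100:200,195:275],None,fx=6,fy=6,interpolation=cv2.INTER_CUBIC); cv2.imwrite("pics/w1b.png",g)
E
```

```text
[[ 0.3486 -0.1379  0.068 ]
 [ 0.3957 -0.1241  0.068 ]
 [ 0.4181 -0.212   0.068 ]
 [ 0.3678 -0.225   0.068 ]] [ 0.38256188 -0.17475787  0.068     ]
[np.float64(0.0892), np.float64(0.0491), np.float64(0.0907), np.float64(0.052)] [np.float64(102.4), np.float64(16.4), np.float64(-75.7), np.float64(-165.5)]
[ 0.3489 -0.1386  0.077 ]
[ 0.394  -0.1235  0.0761]
[ 0.4143 -0.2095  0.0825]
[ 0.3663 -0.226   0.0641]
```

View pics/w1b.png

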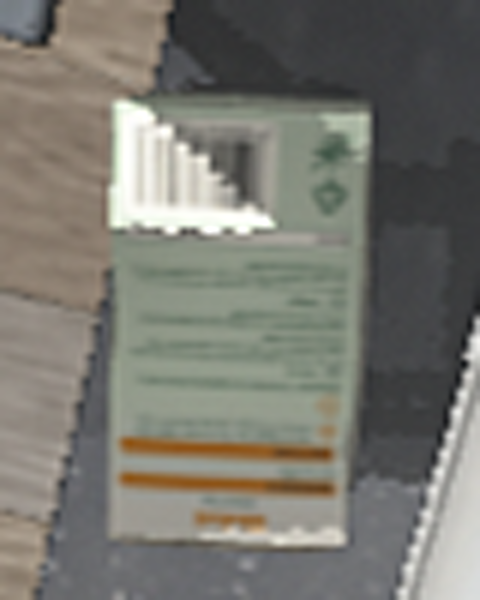

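The crop shows B's top face as a clean quadrilateral, corners (112,98), (371,104), (349,541), (111,539) at 6x with offset (195,100).

```bash
cat >> h.py <<'E'
def fit(c,W,z,dims=(.054,.089)):
    """W: corners (y+,x-),(y+,x+),(y-,x+),(y-,x-) -> centre, yaw of x axis by rigid fit, residual"""
    P=np.array([onz(c,w,z)[:2] for w in W]); a,b=dims[0]/2,dims[1]/2
    M=np.array([(-a,b),(a,b),(a,-b),(-a,-b)]); m=P.mean(0); U,S,Vt=np.linalg.svd((P-m).T@M); 
    R=U@Vt; return m.round(4),np.degrees(np.arctan2(R[1,0],R[0,0])).round(2),np.abs(P-m-M@R.T).max().round(4)
E
python3 - <<'E'
from h import *
import pickle
c=pickle.load(open("w1.pkl","rb"))
W=[((x+.5)/6-.5+195,(y+.5)/6-.5+100) for x,y in [(112,98),(371,104),(349,541),(111,539)]]
m,a,r=fit(c,W,.068); print(m,a,r,np.hypot(*m))
p,R=toolR(); 
th=np.radians(a); 
for off in (0,-.012):
  t=np.array([*(m+off*np.array([-np.sin(th),np.cos(th)])),.045]); print(off,t,R.T@(t-p))
E
```

```text
[ 0.3817 -0.1739] 13.19 0.0026 0.41944737452986874
0 [ 0.3817 -0.1739  0.045 ] [ 0.02964012 -0.02232075  0.20444275]
-0.012 [ 0.38443817 -0.18558342  0.045     ] [ 0.01764507 -0.02266524  0.20444824]
```

```bash
echo '[[0.02,-0.022,0,1,0.087],[0.02,-0.022,0.04,1,0.087],[0.02,-0.022,0.08,1,0.087],[0.02,-0.022,0.12,1,0.087],[0.02,-0.022,0.16,1,0.087],[0.02,-0.022,0.19,1,0.087],[0.02,-0.022,0.204,1,0.087],[0.02,-0.022,0.204,1,0.087]]' | python3 steer.py 20
echo '[[0,0,0,0,0.087]]' | python3 steer.py
```

```text
time_s: 2.18
tool_pos: [0.3812, -0.1824, 0.042]
tool_rot: [-179.7, -0.3, 103.7]
force: [-1.0, 0.1, 0.7]
grip_width: 0.087
grasp_force: 0.0
time_s: 2.27
tool_pos: [0.384, -0.1833, 0.0451]
tool_rot: [-179.9, -0.1, 103.8]
force: [-0.0, 0.2, 0.9]
grip_width: 0.0867
grasp_force: 0.0
```

```bash
echo '[[0,0,0,0,0.04],[0,0,0,0,0.04],[0,0,0,0,0.04],[0,0,0,0,0.04],[0,0,0,0,0.04],[0,0,0,0,0.04]]' | python3 steer.py 20
echo '[[0,0,-0.05,0,0.04],[0,0,-0.1,0,0.04],[0,0,-0.15,0,0.04],[0,0,-0.19,0,0.04],[0,0,-0.21,0,0.04],[0,0,-0.21,0,0.04],[0,0,-0.21,0,0.04]]' | python3 steer.py
python3 - <<'E'
from h import *
p,R=toolR(); print(R.T@(np.array([.5,0.08,.255])-p))
E
```

```text
time_s: 2.77
tool_pos: [0.3848, -0.1828, 0.0459]
tool_rot: [-180.0, 0.1, 104.1]
force: [-1.4, -0.5, 1.4]
grip_width: 0.0548
grasp_force: 0.5
time_s: 3.35
tool_pos: [0.3863, -0.183, 0.2581]
tool_rot: [179.8, 0.3, 104.1]
force: [0.1, 0.3, -1.7]
grip_width: 0.0542
grasp_force: 20.0
[0.22755033 0.17412101 0.00268212]
```

```bash
echo '[[0.188,0.247,0,10,0.04],[0.188,0.247,0,10,0.04],[0.188,0.247,0,10,0.04],[0.188,0.247,0,10,0.04],[0.188,0.247,0,10,0.04],[0.188,0.247,0,10,0.04],[0.188,0.247,0,10,0.04],[0.188,0.247,0,10,0.04]]' | python3 steer.py
echo '[[0,0,0,0,0.04],[0,0,0,0,0.04]]' | python3 steer.py
python3 - <<'E'
from h import *
import pickle
c=imaging.read_camera("wrist");cv2.imwrite("pics/w2.png",cv2.resize(c["color"],(768,576),interpolation=cv2.INTER_CUBIC));pickle.dump(c,open("w2.pkl","wb"))
print(env.get_obs()["qpos"])
E
```

```text
time_s: 4.02
tool_pos: [0.5793, 0.0644, 0.253]
tool_rot: [-179.9, -0.2, 94.3]
force: [-1.2, 0.9, -1.4]
grip_width: 0.0543
grasp_force: 20.0
time_s: 4.18
tool_pos: [0.5778, 0.062, 0.2528]
tool_rot: [-179.7, -0.1, 94.3]
force: [-0.3, -1.0, -1.7]
grip_width: 0.0543
grasp_force: 20.0
[ 33.43277968  15.41968098 -49.79002076  90.61899147  11.83755365
  79.74263663 -13.35984297]
```

View pics/w2.png

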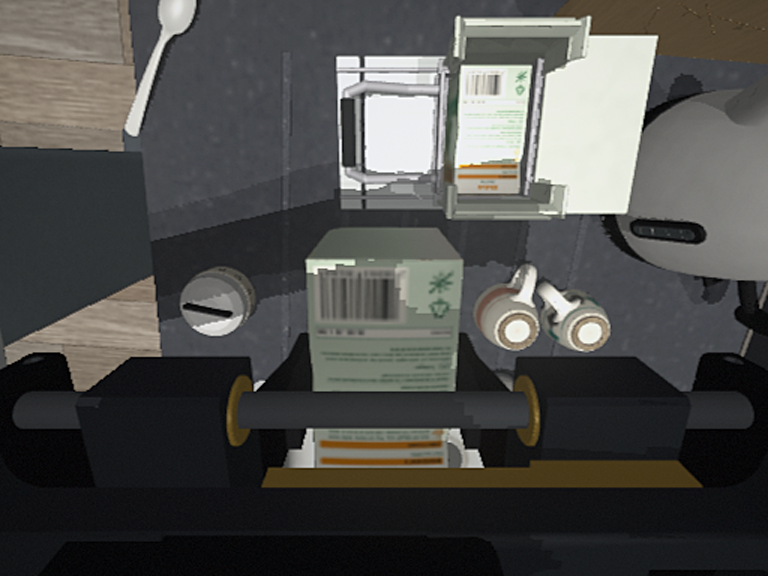

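The wrist view shows the dispenser at upper right: base plate front corners (337,57) and (340,208), sleeve around (348,131), bottom carton's top face from (461,65) to (522,193), cover out to (658,36). The held carton's near edge is at row 260, cols 306 to 462. I'll take a second wrist position with a baseline and make one enlarged montage.

```bash
echo '[[0,0.07,0,0,0.04],[0,0.07,0,0,0.04],[0,0.07,0,0,0.04],[0,0.07,0,0,0.04]]' | python3 steer.py
python3 - <<'E'
from h import *
import pickle
c2=pickle.load(open("w2.pkl","rb"))
c=imaging.read_camera("wrist");pickle.dump(c,open("w3.pkl","wb"))
a=c2["color"][5:150,220:445]; b=c["color"][5:150,130:355]
print(np.linalg.norm(proj(c,[.648,.17,.08])),proj(c,[.648,.17,.08]),proj(c2,[.648,.17,.08]))
k=lambda x:cv2.resize(x,None,fx=3.5,fy=2.05*1.0,interpolation=cv2.INTER_CUBIC)
m=np.vstack([cv2.resize(x,(787,299),interpolation=cv2.INTER_CUBIC) for x in (a,b)]); cv2.imwrite("pics/w23.png",m); print(m.shape)
t=imaging.read_camera("top")
for z in (0,.1,.15,.2): print(z,"kettle edge top",onz(t,(178,131),z)[:2].round(3),"wrist",onz(c2,(426,90),z)[:2].round(3))
# held carton end in tool frame
p,R=toolR()
d=[ ]
T=np.array(c2["world_from_camera"])
o,dd=ray(c2,((384+.5)/1.5-.5,(260+.5)/1.5-.5)); zt=.2528+.022; e=o+dd*(zt-o[2])/dd[2]; R2=R
print("held edge rel tool x,y",(R.T@(e-np.array([.5778,.062,.2528]))).round(4))
E
```

```text
time_s: 4.57
tool_pos: [0.6485, 0.0626, 0.2535]
tool_rot: [-179.8, 0.0, 93.9]
force: [-0.8, 0.6, -1.4]
grip_width: 0.0543
grasp_force: 20.0
273.7959532845211 [260.78713865  83.39239984] [326.00450526  88.44408398]
(598, 787, 3)
0 kettle edge top [0.792 0.144] wrist [0.804 0.185]
0.1 kettle edge top [0.752 0.126] wrist [0.746 0.175]
0.15 kettle edge top [0.731 0.118] wrist [0.717 0.17 ]
0.2 kettle edge top [0.711 0.109] wrist [0.688 0.164]
held edge rel tool x,y [ 0.0533  0.001  -0.022 ]
```

View pics/w23.png

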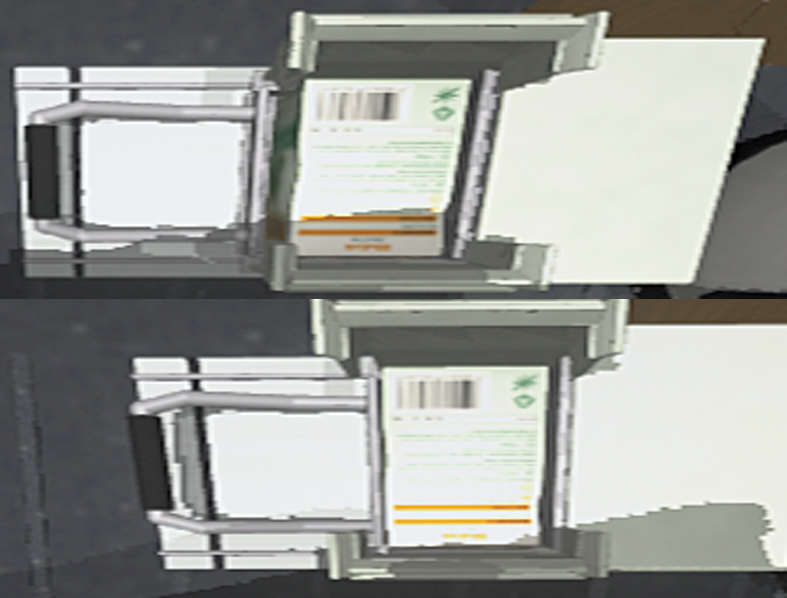

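Both views show the bottom carton's top face, the plate's front edge, the black line and the sleeve clearly. In the montage the carton corners are (303,80)…(296,252) in the upper half and (383,367)…(386,549) in the lower.

```bash
python3 - <<'E'
from h import *
import pickle
c2=pickle.load(open("w2.pkl","rb"));c3=pickle.load(open("w3.pkl","rb"))
A=lambda p:((p[0]+.5)/3.498-.5+220,(p[1]+.5)/2.062-.5+5); B=lambda p:((p[0]+.5)/3.498-.5+130,(p[1]-299+.5)/2.062-.5+5)
ca=[(303,80),(472,80),(442,257),(296,253)]; cb=[(383,367),(547,366),(546,546),(386,549)]
print("fit a",fit(c2,[A(p) for p in ca],.08)); print("fit b",fit(c3,[B(p) for p in cb],.08))
for p,q in zip(ca,cb): print("corner",tri([c2,c3],[A(p),B(q)]).round(4))
for n,ps,qs,z in [("plate",[(13,67),(25,278)],[(131,359),(163,571)],.007),("line",[(75,67),(85,278)],[(194,358),(216,570)],.007),("sleeve",[(40,125),(45,218)],[(146,417),(158,510)],.045)]:
    for cc,F,pp in ((c2,A,ps),(c3,B,qs)):
        P=[onz(cc,F(p),z)[:2] for p in pp]; print(n,np.mean(P,0).round(4),"yaw",np.degrees(np.arctan2(*(P[0]-P[1])[::-1])).round(1)-90,np.linalg.norm(P[0]-P[1]).round(4))
    print(" tri",[tri([c2,c3],[A(p),B(q)]).round(4) for p,q in zip(ps,qs)])
E
```

```text
fit a (array([0.6497, 0.1708]), np.float64(4.54), np.float64(0.0033))
fit b (array([0.6501, 0.1702]), np.float64(4.71), np.float64(0.0026))
corner [0.6217 0.2139 0.0733]
corner [0.6708 0.216  0.081 ]
corner [0.6808 0.1278 0.07  ]
corner [0.6281 0.1256 0.0895]
plate [0.5299 0.1624] yaw 4.5 0.1297
plate [0.5296 0.1618] yaw 4.099999999999994 0.1296
 tri [array([0.5247, 0.2269, 0.0062]), array([0.5353, 0.0979, 0.0105])]
line [0.5534 0.1641] yaw 5.299999999999997 0.1297
line [0.5519 0.1639] yaw 3.5 0.1295
 tri [array([0.5472, 0.2292, 0.0041]), array([0.5599, 0.1016, 0.0253])]
sleeve [0.542  0.1642] yaw 4.799999999999997 0.0514
sleeve [0.5423 0.1636] yaw 3.4000000000000057 0.0511
 tri [array([0.5394, 0.1901, 0.0404]), array([0.5443, 0.1384, 0.0466])]
```

```bash
echo '[[0.05,0.009,0,-0.5,0.04],[0.05,0.009,0,-0.5,0.04]]' | python3 steer.py
python3 - <<'E'
from h import *
import pickle
c2=pickle.load(open("w2.pkl","rb"));t=imaging.read_camera("top");s=imaging.read_camera("scene")
for z in (0,.1,.2,.3,.4): print(z,"w2",[onz(c2,p,z)[:2].round(3) for p in ((350,0),(430,23),(511,47))],"top",[onz(t,p,z)[:2].round(3) for p in ((140,165),(122,125),(105,88),(65,25))])
g=np.hstack([cv2.resize(t["color"][0:220,50:260],(400,419)),cv2.resize(s["color"][100:309,150:350],(400,419))]); cv2.imwrite("pics/g.png",g)
E
```

```text
time_s: 4.83
tool_pos: [0.6525, 0.1196, 0.2562]
tool_rot: [180.0, -0.2, 94.7]
force: [-1.7, 2.7, -0.9]
grip_width: 0.0543
grasp_force: 20.0
0 w2 [array([0.681, 0.282]), array([0.788, 0.265]), array([0.901, 0.245])] top [array([0.711, 0.251]), array([0.829, 0.291]), array([0.943, 0.331]), array([1.152, 0.434])]
0.1 w2 [array([0.654, 0.247]), array([0.734, 0.234]), array([0.819, 0.22 ])] top [array([0.679, 0.223]), array([0.784, 0.259]), array([0.887, 0.295]), array([1.075, 0.387])]
0.2 w2 [array([0.627, 0.213]), array([0.68 , 0.204]), array([0.736, 0.194])] top [array([0.646, 0.194]), array([0.74 , 0.227]), array([0.83 , 0.258]), array([0.997, 0.34 ])]
0.3 w2 [array([0.6  , 0.178]), array([0.626, 0.174]), array([0.653, 0.169])] top [array([0.614, 0.166]), array([0.695, 0.194]), array([0.774, 0.222]), array([0.919, 0.293])]
0.4 w2 [array([0.572, 0.143]), array([0.572, 0.144]), array([0.571, 0.144])] top [array([0.581, 0.138]), array([0.651, 0.162]), array([0.718, 0.185]), array([0.842, 0.246])]
```

View pics/g.png

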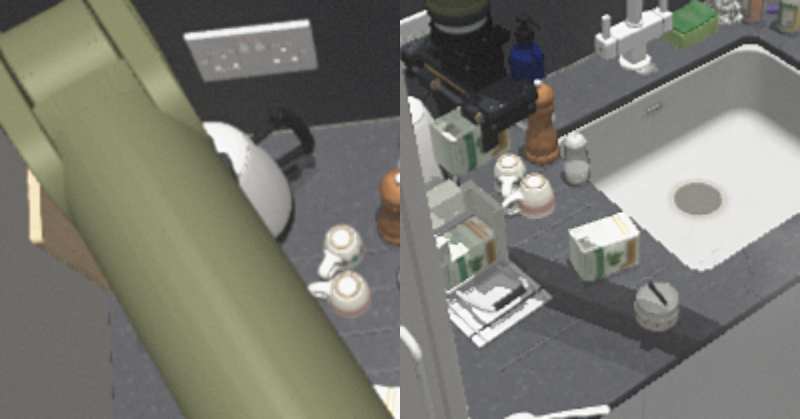

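The crops show the arm over the dispenser with the held carton above and clear of everything. The cutting board leans behind the housing to the left. I'll go over the well, let it settle and check.

```bash
echo '[[0.043,0,0,0,0.04],[0.043,0,0,0,0.04],[0.043,0,0,0,0.04],[0.043,0,0,0,0.04],[0.043,0,0,0,0.04]]' | python3 steer.py
python3 - <<'E'
from h import *
p,R=toolR(); w=np.array([.6497,.1712]); x=R[:2,0]; 
car=p[:2]+.0091*x; print("carton",car.round(4),"tool shift",(R.T@np.array([*(w-car),0])).round(4),env.get_obs()["tool_rot"][2], env.get_obs()["qpos"].round(0))
E
```

```text
time_s: 5.35
tool_pos: [0.6509, 0.1557, 0.2558]
tool_rot: [180.0, 0.1, 94.4]
force: [-0.4, -1.0, -0.4]
grip_width: 0.0544
grasp_force: 20.0
carton [0.6502 0.1648] tool shift [ 0.0064 -0.     -0.    ] 94.39993715764898 [ 18.  27. -49.  77.  20.  84. -25.]
```

```bash
echo '[[0.006,0,0,0,0.04],[0.006,0,0.03,0,0.04],[0.006,0,0.055,0,0.04],[0.006,0,0.065,0,0.04],[0.006,0,0.065,0,0.04],[0.006,0,0.065,0,0.04]]' | python3 steer.py
python3 - <<'E'
from h import *
p,R=toolR(); w=np.array([.6497,.1712]); x=R[:2,0]; 
car=p[:2]+.0091*x; print("carton",car.round(4),"tool shift",(R.T@np.array([*(w-car),0])).round(4),env.get_obs()["tool_rot"],p[2])
E
```

```text
time_s: 5.85
tool_pos: [0.6504, 0.1637, 0.1907]
tool_rot: [-180.0, 0.0, 94.5]
force: [-0.7, -0.2, -1.6]
grip_width: 0.0542
grasp_force: 20.0
carton [0.6497 0.1728] tool shift [-0.0016 -0.0001  0.    ] [-1.79973888e+02  5.86985698e-03  9.45008326e+01] 0.1906990872190497
```

```bash
echo '[[-0.0015,0,0.01,0,0.04],[-0.0015,0,0.025,0,0.04],[-0.0015,0,0.04,0,0.04],[-0.0015,0,0.05,0,0.04],[-0.0015,0,0.056,0,0.04],[-0.0015,0,0.056,0,0.04],[-0.0015,0,0.056,0,0.04]]' | python3 steer.py
python3 - <<'E'
from h import *
p,R=toolR(); w=np.array([.6497,.1712]); x=R[:2,0]; o=env.get_obs()
car=p[:2]+.0091*x; print("carton",car.round(4),"tool shift",(R.T@np.array([*(w-car),0])).round(4),o["tool_rot"],p[2],o["wrist_torque"])
E
```

```text
time_s: 6.43
tool_pos: [0.6502, 0.1626, 0.134]
tool_rot: [-180.0, 0.0, 94.6]
force: [-0.4, -0.6, -1.3]
grip_width: 0.0545
grasp_force: 20.0
carton [0.6495 0.1717] tool shift [-0.0005  0.0002 -0.    ] [-1.79950219e+02  5.80852987e-03  9.45540644e+01] 0.13397504583958425 [-0.01646171 -0.11837835  0.01077387]
```

```bash
echo '[[0,0,0.004,0,0.04],[0,0,0.007,0,0.04],[0,0,0.0085,0,0.04],[0,0,0.0085,0,0.04],[0,0,0.0085,0,0.04]]' | python3 steer.py
```

```text
time_s: 6.85
tool_pos: [0.6504, 0.1627, 0.1261]
tool_rot: [180.0, 0.0, 94.6]
force: [-0.3, -0.4, -1.3]
grip_width: 0.0544
grasp_force: 20.0
```

```bash
echo '[[0,0,0.0015,0,0.04],[0,0,0.0015,0,0.04],[0,0,0.0015,0,0.04]]' | python3 steer.py; echo '[[0,0,0.0015,0,0.04],[0,0,0.0015,0,0.04],[0,0,0.0015,0,0.04]]' | python3 steer.py
```

```text
time_s: 7.1
tool_pos: [0.6503, 0.1628, 0.1245]
tool_rot: [-180.0, 0.0, 94.6]
force: [-0.2, -0.4, -0.9]
grip_width: 0.0539
grasp_force: 20.0
time_s: 7.35
tool_pos: [0.6503, 0.1627, 0.1229]
tool_rot: [-180.0, 0.0, 94.6]
force: [0.4, -0.8, -1.9]
grip_width: 0.0542
grasp_force: 20.0
```

```bash
for i in 1; do echo '[[0,0,0.0015,0,0.04],[0,0,0.0015,0,0.04],[0,0,0.0015,0,0.04]]' | python3 steer.py|grep -E 'pos|force:'; done; python3 - <<'E'
from h import *
for i in range(1):
    c=imaging.read_camera("scene"); w=imaging.read_camera("wrist")
    print([proj(c,[.6497,.1712,z]).round(0) for z in (.08,.15)], env.get_obs()["force"])
a=cv2.resize(c["color"][130:280,160:310],(480,480),interpolation=cv2.INTER_CUBIC); cv2.imwrite("pics/p1.png",a)
E
```

```text
tool_pos: [0.6505, 0.1627, 0.122]
force: [-1.2, -0.7, 2.0]
grasp_force: 20.0
[array([179., 219.]), array([176., 201.])] [-0.31598261 -0.845327    3.24761787]
```

View pics/p1.png

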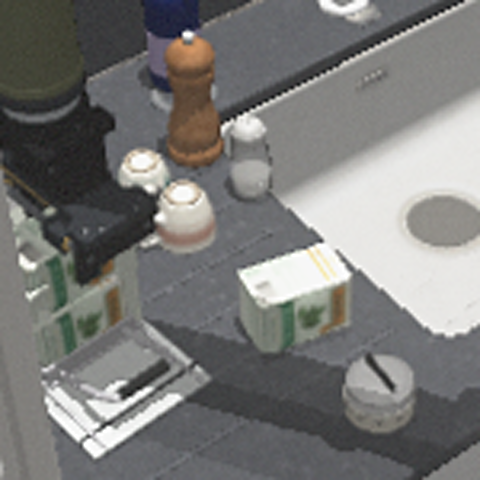

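Contact force appeared at TCP z of about 0.122. The crop shows the carton sitting on the bottom carton with its faces flush. Release and retreat.

```bash
echo '[[0,0,0,0,0.08],[0,0,0,0,0.08],[0,0,0,0,0.08],[0,0,0,0,0.08],[0,0,0,0,0.08]]' | python3 steer.py
echo '[[0,0,-0.03,0,0.087],[0,0,-0.07,0,0.087],[0,0,-0.11,0,0.087],[0,0,-0.15,0,0.087],[0,0,-0.19,0,0.087],[0,0,-0.19,0,0.087]]' | python3 steer.py
python3 - <<'E'
from h import *
p,R=toolR(); print(p,R.T@(np.array([.56,-.09,.30])-p),env.get_obs()["qpos"])
E
```

```text
time_s: 8.12
tool_pos: [0.6503, 0.1628, 0.1213]
tool_rot: [-180.0, 0.0, 94.6]
force: [-0.3, -0.4, -0.0]
grip_width: 0.0768
grasp_force: 0.0
time_s: 8.62
tool_pos: [0.6528, 0.1648, 0.3211]
tool_rot: [179.2, -0.2, 94.5]
force: [0.1, 0.9, 2.1]
grip_width: 0.0868
grasp_force: 0.0
[0.65282696 0.16479376 0.3211309 ] [-0.24669938 -0.11298962  0.01886754] [ 16.95051956  26.33809223 -49.25925659  71.19257512  19.799816
  90.08041735 -24.33548944]
```

```bash
echo '[[-0.158,-0.096,0,14,0.087],[-0.158,-0.096,0,14,0.087],[-0.158,-0.096,0,14,0.087],[-0.158,-0.096,0,14,0.087],[-0.158,-0.096,0,14,0.087],[-0.158,-0.096,0,14,0.087],[-0.158,-0.096,0,14,0.087]]' | python3 steer.py
python3 - <<'E'
from h import *
import pickle
c=imaging.read_camera("wrist");cv2.imwrite("pics/w4.png",cv2.resize(c["color"][:290],(795,450),interpolation=cv2.INTER_CUBIC));pickle.dump(c,open("w4.pkl","wb"))
E
```

```text
time_s: 9.2
tool_pos: [0.567, -0.0038, 0.3116]
tool_rot: [180.0, 0.0, 80.4]
force: [0.4, 0.7, 0.5]
grip_width: 0.0871
grasp_force: 0.0
```

View pics/w4.png

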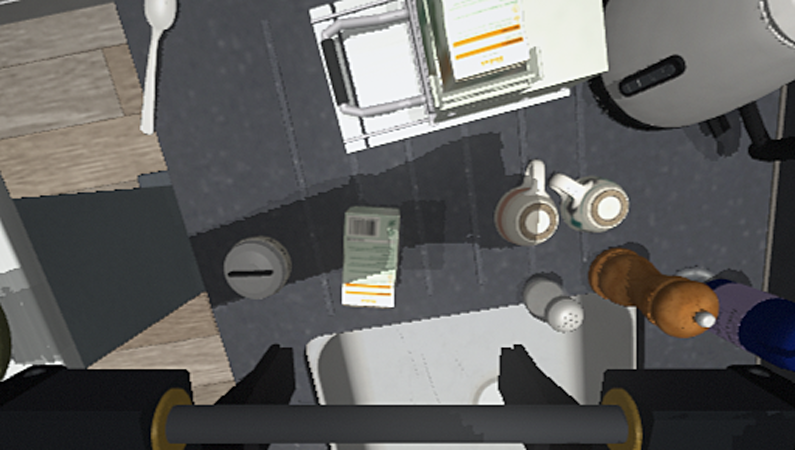

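The view shows carton A's top face, corners about (345,211), (400,211), (395,306), (341,304). Carton 2 in the well ends at (455,80) and (527,62). That was my tenth picture, so the rest goes by numbers.

```bash
python3 - <<'E'
from h import *
import pickle
c=pickle.load(open("w4.pkl","rb")); t=imaging.read_camera("top"); s=1.5527; F=lambda p:((p[0]+.5)/s-.5,(p[1]+.5)/s-.5)
for y in (208,211,213): print(y,fit(c,[F(p) for p in [(345,y),(400,y),(395,306),(341,304)]],.068))
f=lambda p:(p[0]/3.3+130-.35,p[1]/3.3+120-.35)
print("top fit",fit(t,[f(p) for p in [(309,335),(316,265),(438,277),(434,348)]],.068))
for w,q in zip([(345,211),(400,211),(395,306),(341,304)],[(309,335),(316,265),(438,277),(434,348)]): print(tri([c,t],[F(w),f(q)]).round(3))
P=[onz(c,F(p),.148)[:2] for p in [(455,80),(527,62)]]; v=P[1]-P[0]; print("c2 edge",P,np.linalg.norm(v),np.degrees(np.arctan2(v[1],v[0])))
w=np.array([.6497,.1712]); a=np.radians(4.4); x=np.array([np.cos(a),np.sin(a)]); y=np.array([-x[1],x[0]]); print("expected c2 y- corners",w-.0445*y-.027*x,w-.0445*y+.027*x)
E
```

```text
208 (array([0.5442, 0.0006]), np.float64(-12.64), np.float64(0.0034))
211 (array([ 0.5439, -0.0007]), np.float64(-12.69), np.float64(0.0024))
213 (array([ 0.5438, -0.0016]), np.float64(-12.72), np.float64(0.0023))
top fit (array([ 0.5399, -0.0038]), np.float64(-12.86), np.float64(0.0017))
[0.528 0.046 0.052]
[0.579 0.036 0.047]
[ 0.558 -0.053  0.056]
[ 0.506 -0.043  0.056]
c2 edge [array([0.62916349, 0.12486676]), array([0.67684225, 0.1275583 ])] 0.047754672975771954 3.231012300114658
expected c2 y- corners [0.62619357 0.12475974] [0.68003442 0.12890257]
```

```bash
echo '[[-0.002,-0.024,0,3,0.087],[-0.002,-0.024,0.04,3,0.087],[-0.002,-0.024,0.08,3,0.087],[-0.002,-0.024,0.12,3,0.087],[-0.002,-0.024,0.16,3,0.087],[-0.002,-0.024,0.2,3,0.087],[-0.002,-0.024,0.2,3,0.087],[-0.002,-0.024,0.2,3,0.087]]' | python3 steer.py
python3 - <<'E'
from h import *
p,R=toolR(); print(p,R.T@(np.array([.543,-.0015,.0455])-p),env.get_obs()["tool_rot"])
E
```

```text
time_s: 9.97
tool_pos: [0.5421, 0.0018, 0.1103]
tool_rot: [-179.7, -0.1, 77.8]
force: [0.6, -0.1, 0.3]
grip_width: 0.0873
grasp_force: 0.0
[0.54205376 0.00177069 0.11028759] [-0.00307495  0.00191762  0.06477571] [-1.79735366e+02 -7.01932039e-02  7.77547681e+01]
```

```bash
echo '[[-0.003,0.001,0.03,0.4,0.087],[-0.003,0.001,0.055,0.4,0.087],[-0.003,0.001,0.065,0.4,0.087],[-0.003,0.001,0.065,0.4,0.087],[-0.003,0.001,0.065,0.4,0.087]]' | python3 steer.py
echo '[[0,0,0,0,0.04],[0,0,0,0,0.04],[0,0,0,0,0.04],[0,0,0,0,0.04],[0,0,0,0,0.04],[0,0,0,0,0.04],[0,0,0,0,0.04]]' | python3 steer.py
echo '[[0,0,-0.04,0,0.04],[0,0,-0.08,0,0.04],[0,0,-0.12,0,0.04],[0,0,-0.16,0,0.04],[0,0,-0.2,0,0.04],[0,0,-0.24,0,0.04],[0,0,-0.26,0,0.04],[0,0,-0.26,0,0.04]]' | python3 steer.py
python3 - <<'E'
from h import *
import pickle
o=env.get_obs(); p,R=toolR(); print(p,o["tool_rot"],R.T@(np.array([.60,.03,.30])-p))
c2=pickle.load(open("w2.pkl","rb")); c=imaging.read_camera("wrist"); pickle.dump(c,open("w5.pkl","wb"))
T=c2["color"][168:235,215:298]; r=cv2.matchTemplate(c["color"][120:260,190:330],T,cv2.TM_CCOEFF_NORMED); _,v,_,l=cv2.minMaxLoc(r); print("match",v,"shift px",l[0]+190-215,l[1]+120-168)
E
```

```text
time_s: 10.38
tool_pos: [0.5452, -0.0028, 0.0486]
tool_rot: [179.9, -0.0, 77.2]
force: [-0.5, 0.3, 0.8]
grip_width: 0.0874
grasp_force: 0.0
time_s: 10.97
tool_pos: [0.5434, -0.0036, 0.0467]
tool_rot: [-180.0, 0.0, 77.2]
force: [-1.5, 0.3, 3.7]
grip_width: 0.0544
grasp_force: 20.0
time_s: 11.63
tool_pos: [0.5459, -0.003, 0.3119]
tool_rot: [179.5, -0.0, 77.2]
force: [1.1, 0.5, -1.1]
grip_width: 0.0541
grasp_force: 20.0
[ 0.54590602 -0.00303729  0.31186373] [ 1.79486869e+02 -3.66091284e-02  7.71626918e+01] [0.04422271 0.04529323 0.01229812]
match 0.6915512084960938 shift px 0 15
```

```bash
python3 - <<'E'
from h import *
import pickle
from scipy.spatial.transform import Rotation as Ro
c2=pickle.load(open("w2.pkl","rb"));c5=pickle.load(open("w5.pkl","rb"))
for c in (c2,c5): print(c["color"][160:200,225:280].mean((1,2)).astype(int))
E
python3 - <<'E'
from h import *
# fixed camera pose in tool frame: use w5 geometry, tool axes from camera (tilt about tool y)
import pickle
c=pickle.load(open("w5.pkl","rb")); p,R=toolR()
for r in (173,186,187,188,189):
    o,d=ray(c,(256,r)); zt=p[2]+.022; e=o+d*(zt-o[2])/d[2]; print(r,(R.T@(e-p)).round(4))
# matching restricted to barcode edges (gradient images)
c2=pickle.load(open("w2.pkl","rb")); g=lambda im:np.abs(cv2.Sobel(cv2.cvtColor(im,cv2.COLOR_BGR2GRAY).astype(np.float32),cv2.CV_32F,0,1))+np.abs(cv2.Sobel(cv2.cvtColor(im,cv2.COLOR_BGR2GRAY).astype(np.float32),cv2.CV_32F,1,0))
r=cv2.matchTemplate(g(c["color"])[120:260,190:330],g(c2["color"])[168:235,215:298],cv2.TM_CCOEFF_NORMED); _,v,_,l=cv2.minMaxLoc(r); print(v,l[0]-25,l[1]-48)
E
```

```text
[ 91  91  91  91  90  91  91  91  91  91  91  92 105 135 141 144 135 126
 139 142 131 123 118 119 124 119 107 103 104 104 104 104 101 102 103 102
 103 102 102 102]
[ 48  49  67  99  98  97  97  97  97  97  97  97  97  96  96  96  97  97
  97  97  97  97  97  98  98  98  99 103 120 140 157 152 152 163 173 163
 151 143 136 141]
173 [ 0.0535  0.0021 -0.022 ]
186 [ 0.0471  0.0021 -0.022 ]
187 [ 0.0466  0.0021 -0.022 ]
188 [ 0.046   0.0021 -0.022 ]
189 [ 0.0455  0.0021 -0.022 ]
0.40051519870758057 0 15
```

```bash
echo '[[0.191,0.063,0.02,-17.2,0.04],[0.191,0.063,0.02,-17.2,0.04],[0.191,0.063,0.02,-17.2,0.04],[0.191,0.063,0.02,-17.2,0.04],[0.191,0.063,0.02,-17.2,0.04],[0.191,0.063,0.02,-17.2,0.04],[0.191,0.063,0.02,-17.2,0.04],[0.191,0.063,0.02,-17.2,0.04]]' | python3 steer.py
echo '[[0,0,0.03,0,0.04],[0,0,0.05,0,0.04],[0,0,0.05,0,0.04],[0,0,0.05,0,0.04],[0,0,0.05,0,0.04]]' | python3 steer.py
python3 - <<'E'
from h import *
p,R=toolR(); w=np.array([.6497,.1715]); car=p[:2]+.002*R[:2,0]; o=env.get_obs()
print("carton",car.round(4),"tool shift",(R.T@np.array([*(w-car),0])).round(4),o["tool_rot"],p[2],o["force"])
E
```

```text
time_s: 12.35
tool_pos: [0.6467, 0.1682, 0.2842]
tool_rot: [-179.8, 0.1, 94.4]
force: [-0.8, -0.5, -1.2]
grip_width: 0.0542
grasp_force: 20.0
time_s: 12.77
tool_pos: [0.6479, 0.1674, 0.238]
tool_rot: [179.9, 0.0, 94.2]
force: [0.1, -0.7, -1.1]
grip_width: 0.0545
grasp_force: 20.0
carton [0.6478 0.1694] tool shift [0.002  0.0021 0.    ] [1.79901222e+02 3.14209955e-02 9.42449118e+01] 0.23797161358382873 [ 0.07123353 -0.72696042 -1.11695542]
```

```bash
echo '[[0.002,0.002,0.01,-0.2,0.04],[0.002,0.002,0.025,-0.2,0.04],[0.002,0.002,0.036,-0.2,0.04],[0.002,0.002,0.04,-0.2,0.04],[0.002,0.002,0.04,-0.2,0.04],[0.002,0.002,0.04,-0.2,0.04]]' | python3 steer.py
python3 - <<'E'
from h import *
p,R=toolR(); w=np.array([.6497,.1715]); car=p[:2]+.002*R[:2,0]; o=env.get_obs()
print("carton",car.round(4),"tool shift",(R.T@np.array([*(w-car),0])).round(4),o["tool_rot"],p[2],o["force"])
E
```

```text
time_s: 13.27
tool_pos: [0.6494, 0.171, 0.1968]
tool_rot: [180.0, -0.0, 94.6]
force: [-0.1, -0.5, -0.7]
grip_width: 0.0542
grasp_force: 20.0
carton [0.6493 0.173 ] tool shift [-0.0015  0.0003 -0.    ] [ 1.79974672e+02 -5.96745724e-03  9.45640331e+01] 0.1967885202603318 [-0.10159927 -0.49997649 -0.74531695]
```

```bash
echo '[[-0.0015,0,0.002,0,0.04],[-0.0015,0,0.003,0,0.04],[-0.0015,0,0.003,0,0.04],[-0.0015,0,0.003,0,0.04]]' | python3 steer.py; echo '[[0,0,0.0015,0,0.04],[0,0,0.0015,0,0.04],[0,0,0.0015,0,0.04]]' | python3 steer.py|grep -E 'pos|force'; python3 -c "
from cell import env, imaging, ticket
print(env.get_obs()['force'])"
```

```text
time_s: 13.6
tool_pos: [0.6498, 0.1701, 0.1954]
tool_rot: [179.9, -0.0, 94.6]
force: [-0.8, -0.3, 4.9]
grip_width: 0.0539
grasp_force: 20.0
tool_pos: [0.6498, 0.1702, 0.1954]
force: [-2.9, -1.1, 11.8]
grasp_force: 20.0
[-2.88251246 -1.05592515 11.79688013]
```

```bash
echo '[[0,0,0.001,0,0.04],[0,0,0.001,0,0.04],[0,0,0.001,0,0.04]]' | python3 steer.py|grep -E 'pos|force'; echo '[[0,0,0,0,0.04]]' | python3 steer.py|grep -E 'pos|force'
```

```text
tool_pos: [0.6499, 0.1702, 0.1953]
force: [-4.0, -1.2, 14.1]
grasp_force: 20.0
tool_pos: [0.6499, 0.1702, 0.1953]
force: [-3.9, -1.4, 16.2]
grasp_force: 20.0
```

Contact at z = 0.1954 puts the underside at 0.1487, matching the second carton's top. I'll relieve the pressing force, then release.

```bash
echo '[[0,0,-0.0035,0,0.04],[0,0,-0.0035,0,0.04],[0,0,-0.0035,0,0.04]]' | python3 steer.py
```

```text
time_s: 14.43
tool_pos: [0.6499, 0.1693, 0.1954]
tool_rot: [179.9, -0.0, 94.5]
force: [-0.0, 0.9, 4.6]
grip_width: 0.0545
grasp_force: 20.0
```

```bash
echo '[[0,0,-0.001,0,0.04],[0,0,-0.001,0,0.065],[0,0,-0.001,0,0.08],[0,0,-0.001,0,0.08],[0,0,-0.001,0,0.08],[0,0,-0.001,0,0.08]]' | python3 steer.py
echo '[[0,0,-0.03,0,0.087],[0,0,-0.07,0,0.087],[0,0,-0.1,0,0.087],[0,0,-0.1,0,0.087],[0,0,-0.1,0,0.087],[0,0,-0.1,0,0.087]]' | python3 steer.py
python3 - <<'E'
from h import *
import pickle
p,R=toolR(); o=env.get_obs(); print(o["tool_rot"],o["qpos"]); pickle.dump(imaging.read_camera("wrist"),open("w6.pkl","wb"))
t=np.array([.5421,.1639])
print("to front of dispenser, above", R.T@(np.array([.46,.05,.30])-p))
E
```

```text
time_s: 14.93
tool_pos: [0.6493, 0.1693, 0.1952]
tool_rot: [-180.0, 0.0, 94.6]
force: [-0.0, -0.2, -0.3]
grip_width: 0.0769
grasp_force: 0.0
time_s: 15.43
tool_pos: [0.6491, 0.1692, 0.2949]
tool_rot: [-180.0, 0.0, 94.6]
force: [-0.3, -0.4, -1.2]
grip_width: 0.0869
grasp_force: 0.0
[-1.79960965e+02  3.27779945e-02  9.45640885e+01] [ 17.36006595  27.38579296 -50.2475775   73.41329554  20.73155466
  88.4201879  -25.56299761]
to front of dispenser, above [-0.10376073 -0.19803721 -0.00495445]
```

```bash
echo '[[0,-0.083,0,-50,0],[0,-0.083,0,-50,0],[0,-0.083,0,-50,0],[0,-0.083,0,-50,0],[0,-0.083,0,-50,0],[0,-0.083,0,-50,0],[0,-0.083,0,-50,0],[0,-0.083,0,-50,0]]' | python3 steer.py 20
echo '[[0,0,0,-40,0],[0,0,0,-40,0],[0,0,0,-40,0],[0,0,0,-40,0],[0,0,0,-40,0],[0,0,0,-40,0],[0,0,0,-40,0],[0,0,0,-40,0]]' | python3 steer.py
python3 - <<'E'
from h import *
p,R=toolR(); o=env.get_obs(); print(p,o["tool_rot"],o["qpos"].round(0))
a=np.radians(4.4); x=np.array([np.cos(a),np.sin(a)]); y=np.array([-x[1],x[0]]); w=np.array([.6497,.1712])
t=w-.084*x-.003*y; print(t,R.T@(np.array([*t,.045])-p))
tc=imaging.read_camera("top"); print("cupboard",onz(tc,(112,240),0),onz(tc,(110,200),0))
import pickle
import cv2
c=imaging.read_camera("top"); c0=cv2.imread("pics/top0.png")
d=np.abs(c["color"].astype(int)-c0).max(2)>40
def chg(px,r=12): x,y=px; return d[y-r:y+r,x-r:x+r].mean().round(3)
print("bystander change timer,salt,spoon,cups",chg((248,265)),chg((266,143),8),chg((148,291),8),chg((230,130),8),chg((233,153),8))
E
```

```text
time_s: 16.15
tool_pos: [0.566, 0.162, 0.2938]
tool_rot: [-179.9, -0.1, 144.7]
force: [0.8, -0.2, -0.3]
grip_width: 0.0414
grasp_force: 0.0
time_s: 16.82
tool_pos: [0.5663, 0.1625, 0.2946]
tool_rot: [180.0, -0.1, -175.7]
force: [-0.5, 0.1, 0.2]
grip_width: 0.0006
grasp_force: 0.0
[0.56633962 0.16245976 0.29456994] [ 1.79996431e+02 -9.20402809e-02 -1.75699263e+02] [ 36.  23. -71.  86.  22.  87.  60.]
[0.56617773 0.16176444] [-1.87331526e-04 -6.96757546e-04  2.49569918e-01]
cupboard [0.52430143 0.33380094 0.        ] [0.62778408 0.33354401 0.        ]
bystander change timer,salt,spoon,cups 0.38 0.0 0.879 0.0 0.0
```

```bash
echo '[[0,0,0.04,0,0],[0,0,0.08,0,0],[0,0,0.12,0,0],[0,0,0.16,0,0],[0,0,0.18,0,0],[0,0,0.18,0,0],[0,0,0.18,0,0]]' | python3 steer.py
python3 - <<'E'
from h import *
p,R=toolR(); o=env.get_obs(); print(o["tool_rot"],o["qpos"].round(1))
t=np.array([.5662,.1618,.045]);print(R.T@(t-p))
E
```

```text
time_s: 17.5
tool_pos: [0.5661, 0.1627, 0.1151]
tool_rot: [-180.0, -0.1, -175.5]
force: [0.8, 0.8, 0.8]
grip_width: 0.0001
grasp_force: 0.0
[-1.79997567e+02 -9.97921934e-02 -1.75505198e+02] [ 31.9  30.9 -64.5  98.8  29.6  69.6  54.2]
[-0.00011952 -0.00088575  0.0701066 ]
```

```bash
echo '[[0,-0.001,0.03,0,0],[0,-0.001,0.055,0,0],[0,-0.001,0.066,0,0],[0,-0.001,0.07,0,0],[0,-0.001,0.07,0,0],[0,-0.001,0.07,0,0]]' | python3 steer.py
python3 - <<'E'
from h import *
o=env.get_obs(); print(o["qpos"].round(1),o["force"],o["wrist_torque"])
E
```

```text
time_s: 18.0
tool_pos: [0.5679, 0.1624, 0.0474]
tool_rot: [180.0, 0.1, -175.5]
force: [-0.1, -0.0, -0.3]
grip_width: 0.0003
grasp_force: 0.0
[ 29.   35.1 -60.7 101.9  34.1  63.5  51.3] [-0.10151518 -0.04607604 -0.3178006 ] [ 0.11103384 -0.15842835  0.03511294]
```

```bash
echo '[[0.003,0,0.001,0,0],[0.006,0,0.001,0,0],[0.008,0,0.001,0,0],[0.010,0,0.001,0,0],[0.012,0,0.001,0,0],[0.014,0,0.001,0,0],[0.014,0,0.001,0,0]]' | python3 steer.py
```

```text
time_s: 18.58
tool_pos: [0.5542, 0.1609, 0.0453]
tool_rot: [180.0, 0.2, -175.5]
force: [4.6, 1.2, 0.2]
grip_width: 0.0007
grasp_force: 2.2
```

```bash
python3 -c "
from cell import env, imaging, ticket
print(env.get_obs()['force'],env.get_obs()['tool_pos'])"
```

```text
[4.56853411 1.16863468 0.17473111] [0.55418587 0.160862   0.04528908]
```

```bash
for i in 1; do echo '[[0.002,0,0,0,0],[0.002,0,0,0,0],[0.002,0,0,0,0]]' | python3 steer.py|grep -E 'pos|force:'; echo '[[0.002,0,0,0,0],[0.002,0,0,0,0],[0.002,0,0,0,0]]' | python3 steer.py|grep -E 'pos|force:';echo '[[0.002,0,0,0,0],[0.002,0,0,0,0],[0.002,0,0,0,0]]' | python3 steer.py|grep -E 'pos|force:';done
```

```text
tool_pos: [0.5525, 0.1607, 0.0453]
force: [5.7, 0.6, -0.9]
grasp_force: 2.6
tool_pos: [0.5509, 0.1606, 0.0453]
force: [6.1, 0.5, -1.6]
grasp_force: 3.1
tool_pos: [0.5489, 0.1604, 0.0454]
force: [6.6, 1.0, -1.2]
grasp_force: 3.0
```

```bash
cat > prof.py <<'E'
from h import *
w=np.array([.6497,.1712]); a=np.radians(4.4); X=np.array([np.cos(a),np.sin(a)]); Y=np.array([-X[1],X[0]])
c=imaging.read_camera("wrist"); g=cv2.cvtColor(c["color"],cv2.COLOR_BGR2GRAY).astype(np.float32)
p=env.get_obs()["tool_pos"]; print("tcp s",((p[:2]-w)@X).round(4),"lat",((p[:2]-w)@Y).round(4),env.get_obs()["force"].round(1))
s=np.arange(-.20,-.02,.003); print("s  ",(s*-1000).astype(int))
for z,lats in ((.045,(-.022,-.019,.019,.022)),(.0075,(-.061,-.056,-.05,.05,.056,.061))):
    for l in lats:
        uv=np.array([proj(c,[*(w+q*X+l*Y),z]) for q in s],np.float32); 
        v=cv2.remap(g,uv[:,0].reshape(1,-1),uv[:,1].reshape(1,-1),cv2.INTER_LINEAR,borderValue=-1)[0]; print(z,l,v.astype(int))
E
python3 prof.py
```

```text
tcp s -0.1014 lat -0.003 [ 5.7  0.9 -1.6]
s   [200 197 194 191 188 185 182 179 176 173 169 166 163 160 157 154 151 148
 145 142 139 136 133 130 127 124 121 118 115 112 109 106 103 100  97  94
  91  88  85  82  79  76  73  70  67  64  61  58  55  52  49  46  43  40
  37  34  31  28  25  22  19]
0.045 -0.022 [129 130 131 131 130 131 127 131 145  86  81  81  80  83  81  79  80  80
  82  80  84  81 180 220 220 229  53  56  55  53 235  52  52  51  49  49
  49  57  60  60  59  60  60  58  59  59  58  58  70 120 120 120  45  44
  44  44  44  43  43  42  49]
0.045 -0.019 [130 130 131 131 128 132 129 130 139 140  81  84  80  85  81  80  80  80
  90  82  83  82 164 220 219 226  53  55  56  53 231  52  52  50  50  49
  49  57  60  59  60  59  59  58  59  59  59  58  70 120 120 120  45  45
  45  45  44  43  43  43  49]
0.045 0.019 [129 128 130 129 128 132 132 130 129 151 143 132 132 133 131 134 136 135
 138 138 138  87 149 221 222 228  59  62  62  60 233  60  56  54  54  53
  51  57  61  61  61  60  59  59  60  60  59 114 120 120 119 121  46  45
  46  46  45  45  45  43  45]
0.045 0.022 [148 151
[... 1113 characters left out ...]

 134 134 137 139 137 133 137 137 130 230 227 255 251 251 251 211  84 255
 255  56  69  68  67  63  60  59  59  90  88  97  97  96  96  92  87  71
  60  60  60  56 121 120 120]
0.0075 0.056 [154 168 161 154 150 153 153 153 150 151 152 152 148 136 132 133 133 132
 131 134 138 135 135 136 137 143 119 169 214 237 255 237 234 252 255 255
 255  46  69  68  67  66  61  59  60  88  88  98  97  97  96  96  95  96
  97  69  60  55 122 120 120]
0.0075 0.061 [152 158 152 148 153 150 145 149 150 154 149 168 162 133 136 137 138 135
 134 135 133 135 135 140 138 155  84 249 250 250 255 250 249 251  82 255
 255  43  69  68  67  67  65  60  60  89  89  98  97  97  97  95  95  94
  94  94  95  57 121 120 120]
```

The profile puts the plate edge at -0.120 and the black line at -0.098, so the calibration holds. The sleeve centre is at -0.1165, so the tray is about 8.5 mm out and needs about 56 mm more.

```bash
echo '[[0.005,0,0,0,0],[0.011,0,0,0,0],[0.017,0,0,0,0],[0.023,0,0,0,0],[0.029,0,0,0,0],[0.035,0,0,0,0],[0.041,0,0,0,0],[0.046,0,0,0,0]]' | python3 steer.py; echo '[[0,0,0,0,0],[0,0,0,0,0],[0,0,0,0,0]]' | python3 steer.py|grep -E 'pos|force'; python3 prof.py; python3 -c "
from cell import env, imaging, ticket
print(env.get_obs()['qpos'].round(1))"
```

```text
time_s: 20.05
tool_pos: [0.5043, 0.1571, 0.0457]
tool_rot: [179.9, 0.4, -175.5]
force: [8.3, 1.7, -5.2]
grip_width: 0.0004
grasp_force: 5.1
tool_pos: [0.5036, 0.1571, 0.0456]
force: [7.8, 2.3, -2.5]
grasp_force: 3.7
tcp s -0.1467 lat -0.0029 [ 7.6  1.7 -1.8]
s   [200 197 194 191 188 185 182 179 176 173 169 166 163 160 157 154 151 148
 145 142 139 136 133 130 127 124 121 118 115 112 109 106 103 100  97  94
  91  88  85  82  79  76  73  70  67  64  61  58  55  52  49  46  43  40
  37  34  31  28  25  22  19]
0.045 -0.022 [ 82  82  81  82  82  88  88  82  81  83  84  48  50  52  48  82  49  50
  48  49  48  49  58  62  61  62  62  61  62  62  62  62  62  77 126 126
 126  46  46  47  47  47  46  46  46  51  35  29  28  29  28  29  27  27
  26  -1  -1  -1  -1  -1  -1]
0.045 -0.019 [ 81  82  82  80  80  86  85  84  82  85  86  47  50  50  49  88  49  48
  48  49  49  49  58  62  62  62  61  63  62  62  61  62  61  77 126 125
 127  47  47  47  46  47  46  46  45  52  36  29  28  29  27  26  27  27
  29  -1  -1  -1  -1  -1  -1]
0.045 0.019 [135 138 138 138 135 123  92  83  83  82  83  49  53
[... 1374 characters left out ...]
1  53  88  89  99  99  99  99
 100 100  80  62  62  62  58 127 125 125 125 125 127  50  48  47  47  47
  47  47  47  46  47  46  58]
0.0075 0.056 [151 153 144 142 142 142 141 138 138 139 149 173 108 100 157 102 101 153
 154 139 139 158  49  56  56  56  55  51  51  52  89  89  99  99  99  99
  99  99  99  98  69  61  58 127 126 125 125 125 127  50  48  48  47  47
  47  47  47  46  45  46  57]
0.0075 0.061 [147 146 138 139 140 134 137 139 142 145 152 169 110 104 169 105 103 157
 158 138 136 157  49  57  56  56  57  55  51  53  89  89  99  99  99  99
  99  98  99  98  98  97  59 127 125 124 125 125 127  50  47  48  48  48
  48  47  46  46  46  45  55]
[ 34.8  28.8 -65.2 110.9  30.5  59.6  50.7]
```

```bash
echo '[[0.003,0,0,0,0],[0.006,0,0,0,0],[0.009,0,0,0,0],[0.0115,0,0,0,0],[0.0115,0,0,0,0],[0.0115,0,0,0,0],[0.0115,0,0,0,0],[0.0115,0,0,0,0]]' | python3 steer.py; echo '[[0,0,0,0,0],[0,0,0,0,0],[0,0,0,0,0],[0,0,0,0,0],[0,0,0,0,0]]' | python3 steer.py|grep -E 'pos|force'; python3 prof.py | sed -n '1,9p;14,18p'
```

```text
time_s: 21.02
tool_pos: [0.4928, 0.1562, 0.0456]
tool_rot: [179.9, 0.4, -175.5]
force: [8.5, 2.3, -3.2]
grip_width: 0.0004
grasp_force: 4.4
tool_pos: [0.4928, 0.1562, 0.0456]
force: [8.8, 1.1, -3.3]
grasp_force: 4.4
tcp s -0.1576 lat -0.0029 [ 8.4  3.  -3.4]
s   [200 197 194 191 188 185 182 179 176 173 169 166 163 160 157 154 151 148
 145 142 139 136 133 130 127 124 121 118 115 112 109 106 103 100  97  94
  91  88  85  82  79  76  73  70  67  64  61  58  55  52  49  46  43  40
  37  34  31  28  25  22  19]
0.045 -0.022 [ 82  80  80  81  88  91  83  44  48  49  51  63  47  48  49  48  49  49
  57  57  61  62  62  61  61  61  61  61  61  58 126 125 124 111  46  47
  46  46  46  46  44  45  56  28  29  28  27  28  26  27  27  -1  -1  -1
  -1  -1  -1  -1  -1  -1  -1]
0.045 0.019 [138 137  78  81  80  91  85  45  51  52  53  62  52  53  52  50  49  48
  58  57  61  61  61  61  61  62  61  61  65 125 124 124 124 109  48  47
  47  47  47  46  46  46  53  30  29  29  28  28  26  27  27  -1  -1  -1
  -1  -1  -1  -1  -1  -1  -1]
0.045 0.022 [137 137  79  81  82  87  84  45  51  52  53  62  51  53  53  52  49  48
```

The tray is at about 0.065 and holding. One numeric check of the stack's top face before handing in.

```bash
python3 - <<'E'
from h import *
w=np.array([.6497,.1712]); a=np.radians(4.4); X=np.array([np.cos(a),np.sin(a)]); Y=np.array([-X[1],X[0]])
for n in ("top","scene"):
    c=imaging.read_camera(n); g=cv2.cvtColor(c["color"],cv2.COLOR_BGR2GRAY).astype(np.float32)
    for nm,D,E,off in (("x",X,Y,(-.03,0,.03)),("y",Y,X,(-.015,0,.015))):
        s=np.arange(-.06,.061,.004)
        for l in off:
            uv=np.array([proj(c,[*(w+q*D+l*E),.216]) for q in s],np.float32)
            print(n,nm,l,cv2.remap(g,uv[:,:1].T.copy(),uv[:,1:].T.copy(),cv2.INTER_LINEAR,borderValue=-1)[0].astype(int))
E
```

```text
top x -0.03 [104 149 159 122 123 111 121 231 247 246 246 246 246 246 246 247 248 244
 243 246 246 247 246 246 246 247 247 237  94  75 120]
top x 0 [108  99 110 109 105 112 152 204 247 246 246 246 246 245 245 245 244 244
 244 245 245 246 247 247 247 247 247 238 117 110 107]
top x 0.03 [ 92 170 247 230 210 142 125 191 247 240 230 230 229 192 209 247 245 243
 238 242 156 114 116 114 116 115 129 126 115 116 116]
top y -0.015 [134 124 119 155 248 246 243 243 241 244 247 247 247 246 247 246 247 245
 245 245 245 235 231 230 243 233 114 102 101 101 109]
top y 0 [219 169 129 185 247 245 242 243 238 242 247 247 246 246 245 245 246 244
 242 246 246 246 246 246 246 229 118 109 103 104 112]
top y 0.015 [247 247 246 240 246 247 245 245 242 245 247 247 245 245 245 245 245 244
 245 245 245 240 242 242 239 221 120 116 115 112 113]
scene x -0.03 [ 68  75  89 108 116 117 163 220 248 245 243 244 244 244 243 242 242 238
 243 236 119 101 101  95 105 112 125 146 164 172 177]
scene x 0 [112 113 142 157 165 174 183 208 249 247 245 245 245 245 245 244 243 243
 244 238  87  93 153 171 182 181 183 186 187 188 189]
scene x 0.03 [ 90  87  86  94  98 115 113 205 247 240 230 228 221 200 195 242 247 244
 234 173 124 128 129 129 128 129 127 129 127 127 127]
scene y -0.015 [ 51  57  66  87 238 249 245 238 243 236 247 247 247 246 246 245 246 245
 245 246 245 237 228 227 232 248 211 126 130 129 127]
scene y 0 [ 66  61  67  97 234 247 244 238 244 237 246 247 247 246 245 244 245 244
 242 245 245 242 243 242 246 120 127 127 126 128 126]
scene y 0.015 [ 71  70  74 107 225 253 252 238 223 228 230 249 249 238 247 245 245 246
 245 247 245 242 229 128 128 128 127 127 128 127 127]
```

```bash
python3 -c "
from cell import env, imaging, ticket
print(ticket.sign_off(), env.get_obs()['force'])"
```

```text
the job is handed in; nothing more can be done
the job is handed in; nothing more can be done
```

I stacked both loose cartons on the one in the well, pulled the tray to about 65 mm (at the line) with the closed fingers hooked behind the sleeve, and handed the job in at about 21 s; no verdict came back. In the last check the top carton sat an estimated 4–7 mm forward of the well axis (limit 10 mm), and I couldn't re-check the timer and teaspoon, probably because the arm blocked the view.

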